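Locate and clamp an acrylic frame in its drilling fixture

TASK

The clear acrylic strip frame lies loose in the drilling fixture. Set it home and clamp it with light pushes of the fingertips, in this order: first touch the middle of its left long edge and push until the right long edge lies against both back pins, then touch its near short end and push until the far end lies against the end pin, and last touch the top of the foot screw at the nose of the toggle clamp's arm and press it down until the rubber foot is fully down on the frame. Push each one gently, lift or carry nothing, and leave the glue bottle, the guide bush and the chuck key beside the fixture where they are.

Things in the scene. Friction and masses are not known exactly. Their poses are not given: they have to be found in the camera images.
- fixture: drilling fixture bolted to the table. Steel base plate 12 mm thick, x -59 to 131, y -116 to 120 mm; dark steel rests on it, tops 44.7 mm above the table. Origin: on the table under the place of the frame's centre. x axis toward the back pins and clamp (about the robot's right), y toward the end pin (about away from the robot), z up
- rest_front (a point): middle of the fixture's open front, at fixture x -55, y 0, z 44.7 mm (rest height). The rests are cross bars at y -87 to -57 and 57 to 115 mm (x -55 to 46 mm) and a back bar at x 10 to 46 mm; between the cross bars it is open down to the base plate, so fingertips may reach lower than the frame here, and also beyond its near end
- back_pin_near (a point): back pin nearer the robot: on its axis at rest height (fixture x 36, y -72 mm). All pins are steel, 10 mm thick, and stand 14 mm above the rests
- back_pin_far (a point): the other back pin, the same (fixture x 36, y 72 mm)
- end_pin (a point): end pin, the same (fixture x 0, y 105 mm)
- frame: clear acrylic strip frame, 62 mm wide (x), 200 mm long (y), 8 mm thick, with a long window; about 85 g, loose, slides with under 1 N. Origin: centre of its underside. Home is fixture x 0, y 0, z 44.7 mm, unturned (axes as the fixture's). It starts 10 to 22 mm short of the back pins, 10 to 28 mm short of the end pin, up to 4 degrees askew
- frame_long_edge (a point): middle of the frame's free long edge (left seen from the robot, frame x -31 mm), at half its thickness: first spot, pushed along the fixture's +x
- frame_short_end (a point): middle of the frame's free short end (near the robot, frame y -100 mm), at half its thickness: second spot, pushed along the fixture's +y
- clamp: horizontal toggle clamp, 165 x 52 x 144 mm, on the fixture plate beyond the back pins (the robot's right): a twin-bar arm with a rubber foot reaches back over the frame; a grip handle about 20 mm thick and 90 mm long rises on the other side. Origin: its foot plate's underside, at fixture x 86, y 0, z 12 mm; its x axis points along the arm (fixture -x)
- clamp_lever (a joint): lever angle, rad (arm and handle are one piece): near 0 (about 0.01) clamped, arm level, foot on the frame; grows to 0.73 as the arm rises and the handle tips back and down, away from the frame. Starts at 0.3 to 0.5. Stays where left; turns with about 0.1 N m. Pivot axis along fixture y through fixture x 91, z 56 mm
- clamp_screw_top (a point): centre of the top end, 7 mm across, of the foot screw that stands upright through the arm's nose above the rubber foot: third spot. From the pivot it lies 69 mm to fixture -x and 24 mm up when clamped; open at 0.4 rad, 54 mm to -x and 49 mm up. Press it down and go along with it as it swings outward (fixture -x); a few N move it, and it stops hard when clamped
- clamp_foot (a point): centre of the underside of the clamp's rubber foot, 14 mm across; clamped it rests on the frame's back rail at fixture x 22, y 0 mm, about 52 mm above the table
- glue_bottle: small white bottle with a cap, 36 mm across, 84 mm tall, standing beside the fixture; origin under its centre. To be left alone
- drill_bush: flanged guide bush, 26 mm across, 22 mm tall, standing beside the clamp; origin under its centre. To be left alone
- chuck_key: T-handled chuck key, 78 x 60 x 18 mm, lying beside the clamp; origin under its centre. To be left alone

How it is judged:
By the outcome, as a careful person would: the job done as asked, in the order asked, and still so for the second after the job is handed in, with the robot touching nothing.
It also fails if it takes over 61 s, if anything falls off the work surface, if the arm or the gripper's body presses on something with over 40 N, if the wrist force passes 120 N, or if a joint passes its speed limit or range.

ROBOT

A 6-joint arm with a two-finger parallel gripper is mounted at the origin on a cart in front of the work surface, level with it; the furniture and walls round the work are solid. World frame = base frame: x ahead of the robot, y to its left, z up, the work surface at z = 0. Lengths are in m, angles in rad, forces in N, time in s.
With the tool pointing down it reaches from about 0.3 to 0.775 m from the base axis. Payload 14.6 kg.
Tool frame: the origin (TCP) lies at the centre of the arm's flange, where the gripper is bolted on; the fingertips stand 199 mm ahead of it and the grasp point (between the pads) lies 180 mm ahead of it; z points along the fingers, y is the line along which they close (so a half turn about z gives the same grasp; the last joint's range is limited). The gripper opens to 94 mm and grips with 3 to 60 N. Pads are 16 mm wide; open, the fingers measure 119 mm over their backs; the gripper's body (75 mm by 177 mm) begins 78 mm behind the grasp point.
Start: joints at [1.242, 0.3, 1.521, -0, 1.321, -0.067], TCP at [0.142, 0.531, 0.405] pointing down, gripper open.
Joint ranges: [-3.03, 3.03], [-0.79, 2.21], [0.23, 2.52], [-1.04, 4.18], [0, 3.07], [-2.55, 2.55]. Speed limits (rad/s): [2.22, 2.22, 2.57, 3.14, 3.14, 3.14].

INTERFACE

Orientations are given as [roll, pitch, yaw] about the fixed x, y, z axes, in that order (R = Rz(yaw) Ry(pitch) Rx(roll)).
In Python, from station import ctrl gives the robot as it stands. The module is installed in compiled form; this text tells all that it offers.
- The arm moves only by the tool servo_tool, never from a script. Its argument "motion" is a list of rows, each a list of 5 numbers: the closure, from 0 (fully open) to 1 (shut), then the shift along the world's x, y, z in cm, then the turn about the world's z in degrees. A call has 1 to 20 rows; each row is the pose to reach, as a shift and turn from the pose commanded when the call began; what a row does not reach only later rows make up. A row lasts 1/8 s, in which the tool goes at most 62.5 mm and 10.7 degrees, less where a joint would pass 70% of its speed; a pose out of reach is approached as far as the arm can. A call with a gripper value outside its range is refused whole. The fingers move at their own pace and stop on an object; "squeeze" is the grip in N (left out, the last holds). Time passes only in rows, so rows that repeat a pose let the fingers close. It gives the time, the measured TCP pose, the force, the opening and the grip force at its end, in the units of the state.
- ctrl.get_obs(): the state, without advancing time (a new reading comes with each control period).
- ctrl.camera(name): name is "scene" or "top"; returns a dict with "image" (420x560x3 uint8, red, green, blue), "fx", "fy", "cx", "cy" (pixels), "camera_from_world" (4x4, takes a point from world to camera coordinates). Camera axes: x right, y up, looking along -z (the intrinsics and any distortion apply to the point x, -y, -z); pixel columns grow to the right and rows downward; lengths in m; the calibration is good to about 2 mm. A picture is of the moment at which its call begins. There is no depth.
- ctrl.hand_in(): hands the job in; it is judged then, once.
The state is a dict: "time_s": time; "qpos": joint angles; "joint_vel": joint speeds; "tau": joint torques, N m; "ee_pos": TCP position; "eef_rot": TCP orientation; "force": force on the tool from outside, world axes, zero at the start; "moment": the same for the moment, N m; "grip_width": finger opening in m; "grip_force": force on a finger pad.
Only numpy, scipy, OpenCV 4.12 (cv2) and the standard library are available. Lean on these libraries where they do the work, as an engineer would, in place of code of your own. Each camera call takes 0.05 s, during which the arm holds its last target. There are 200 camera calls.

## Working session

There is one attempt and no reset: what is moved stays moved. The work goes in short steps, Python scripts to look and compute and a tool call to move; the robot and the scene stay as the last step left them, time stands still between calls to the robot, and variables do not carry over. Pictures are saved under pics/ and viewed, at most 10 in all, crops included, and the job is handed in when it is done.

Besides the shell and the picture viewer there is one more tool, called after "Request:" as name(argument=value, ...), one argument or row to a line, values as JSON. servo_tool: Moves the arm, as the interface text tells. Its arguments: {"type":"object","properties":{"motion":{"type":"array","items":{"type":"array","items":{"type":"number"}}},"squeeze":{"type":"number"}},"required":["motion"]}

```bash
mkdir -p pics
cat > h.py <<'E'
import numpy as np, cv2
from station import ctrl
def snap(n,cam,crop=None,s=1):
    c=ctrl.camera(cam); im=c["image"][:,:,::-1]
    np.savez(f"{cam}.npz",**{k:c[k] for k in("fx","fy","cx","cy","camera_from_world")})
    cv2.imwrite(f"pics/{n}_full.png",im)
    if crop: x0,y0,x1,y1=crop; im=cv2.resize(im[y0:y1,x0:x1],None,fx=s,fy=s,interpolation=cv2.INTER_CUBIC)
    cv2.imwrite(f"pics/{n}.png",im)
def ray(cam,u,v,z):
    c=np.load(f"{cam}.npz"); T=c["camera_from_world"]; R=T[:3,:3]; o=-R.T@T[:3,3]
    d=R.T@np.array([(u-c["cx"])/c["fx"],-(v-c["cy"])/c["fy"],-1]); return o+d*(z-o[2])/d[2]
def proj(cam,p):
    c=np.load(f"{cam}.npz"); q=c["camera_from_world"]@np.r_[p,1]
    return np.array([c["cx"]+c["fx"]*q[0]/-q[2],c["cy"]-c["fy"]*q[1]/-q[2]])
E
python3 - <<'E'
from h import *
snap("a","top"); snap("b","scene")
a=cv2.imread("pics/a.png");b=cv2.imread("pics/b.png")
for c in("top","scene"):
    d=np.load(c+".npz");T=d["camera_from_world"];print(c,d["fx"],(-T[:3,:3].T@T[:3,3]).round(3),T[:3,:3].round(2).tolist())
o=ctrl.get_obs();print({k:np.round(v,3) for k,v in o.items()})
E
```

```text
top 461.1808528114011 [ 0.436 -0.001  0.91 ] [[0.01, -1.0, 0.02], [0.99, 0.01, 0.12], [-0.12, 0.01, 0.99]]
scene 456.85517566263405 [ 0.128 -0.447  0.77 ] [[0.7, -0.71, -0.02], [0.53, 0.52, 0.67], [-0.47, -0.48, 0.74]]
{'time_s': np.float64(0.1), 'qpos': array([ 1.242,  0.3  ,  1.521, -0.   ,  1.321, -0.067]), 'joint_vel': array([-0.   ,  0.   , -0.   , -0.001,  0.001,  0.001]), 'tau': array([ 0.0000e+00, -5.3264e+01, -3.5327e+01,  7.1000e-02,  2.4000e-02,
       -0.0000e+00]), 'ee_pos': array([0.142, 0.531, 0.404]), 'eef_rot': array([-3.141, -0.   ,  2.88 ]), 'force': array([0.25 , 0.503, 0.469]), 'moment': array([-0.001, -0.021, -0.011]), 'grip_force': np.float64(0.0), 'grip_width': np.float64(0.094)}
```

View pics/a.png

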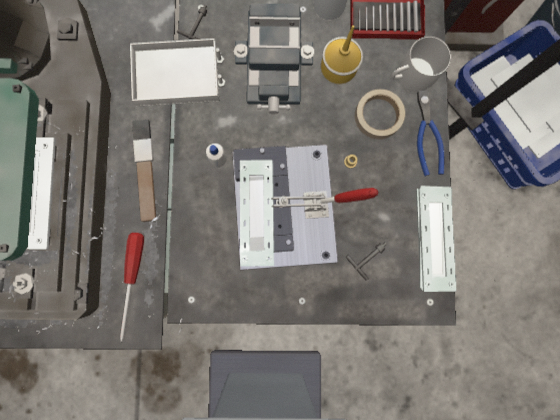

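View pics/b.png

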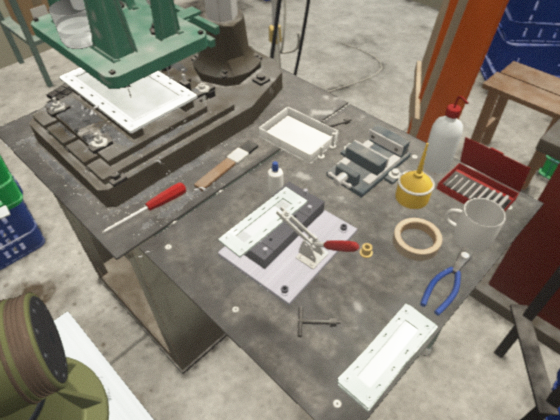

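The fixture is at about (285,205) in the top view, with the frame at (256,212), the clamp nose at about (277,202), the bottle at (214,152), the bush at (350,160) and the key at (367,258). I'll enlarge that area.

Run:
```python
import cv2
a=cv2.imread("pics/a_full.png");b=cv2.imread("pics/b_full.png")
cv2.imwrite("pics/a2.png",cv2.resize(a[140:275,225:390],None,fx=4.4,fy=4.4,interpolation=cv2.INTER_CUBIC))
cv2.imwrite("pics/b2.png",cv2.resize(b[165:305,210:370],None,fx=4.2,fy=4.2,interpolation=cv2.INTER_CUBIC))
```

```text
(no output)
```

View pics/a2.png

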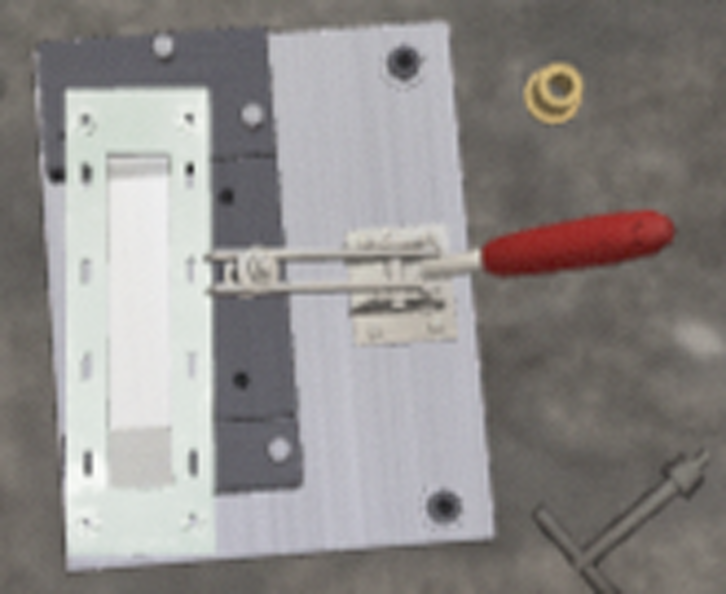

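View pics/b2.png

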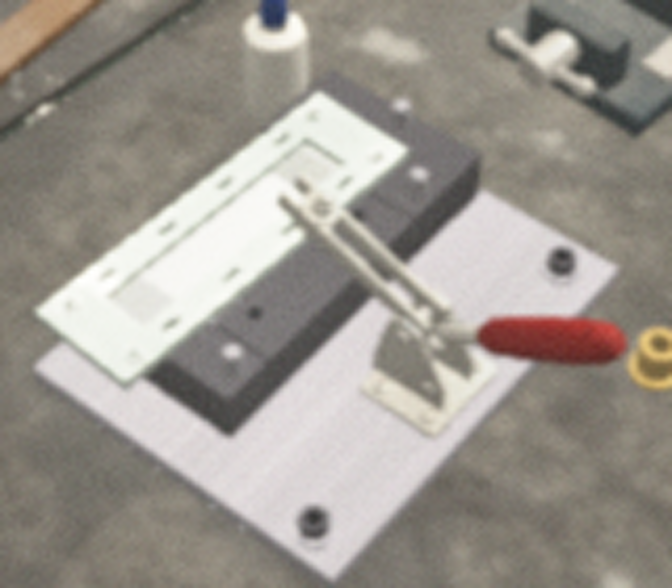

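Top crop: pin tops at (164,46), (252,114) and (280,448), and frame corners at (66,90), (209,88), (214,552) and (66,556). In the scene crop the clamp nose is raised at (322,205). Next I'll fit both poses.

```bash
cat > fit.py <<'E'
from h import *
from scipy.optimize import least_squares
t=lambda u,v:(225+(u+.5)/4.4-.5,140+(v+.5)/4.4-.5); s=lambda u,v:(210+(u+.5)/4.2-.5,165+(v+.5)/4.2-.5)
def W(p,q): c,sn=np.cos(p[2]),np.sin(p[2]); return np.array([p[0]+c*q[0]-sn*q[1],p[1]+sn*q[0]+c*q[1],q[2]])
def fit(ob,p0,nm):
    f=lambda p:np.concatenate([proj(c,W(p,np.array(q)/1e3))-uv for c,q,uv in ob])
    r=least_squares(f,p0,loss="soft_l1"); print(nm,r.x.round(4),np.degrees(r.x[2]).round(2)); print(r.fun.reshape(-1,2).round(1).tolist()); return r.x
E
cat > m.py <<'E'
from fit import *
ob=[("top",(0,105,58.7),t(164,46)),("top",(36,72,58.7),t(252,114)),("top",(36,-72,58.7),t(280,448)),
("top",(131,120,12),t(448,24)),("top",(131,-116,12),t(493,538)),("top",(-59,-116,12),t(68,570)),("top",(-55,115,44.7),t(37,42)),
("scene",(0,105,58.7),s(402,104)),("scene",(36,72,58.7),s(420,174)),("scene",(36,-72,58.7),s(232,351)),
("scene",(131,120,12),s(618,268)),("scene",(131,-116,12),s(333,580)),("scene",(-59,-116,12),s(36,368))]
F=fit(ob,[.43,.05,-1.5],"fix")
ob=[("top",(-31,100,52.7),t(66,90)),("top",(31,100,52.7),t(209,88)),("top",(31,-100,52.7),t(214,552)),("top",(-31,-100,52.7),t(66,556)),
("scene",(-31,100,52.7),s(320,92)),("scene",(31,100,52.7),s(408,150)),("scene",(-31,-100,52.7),s(36,312)),("scene",(31,-100,52.7),s(127,382))]
G=fit(ob,[.43,.05,-1.5],"frame")
np.savez("pose.npz",F=F,G=G)
c,sn=np.cos(F[2]),np.sin(F[2]); d=G[:2]-F[:2]
print("frame in fixture",(c*d[0]+sn*d[1]).round(4),(-sn*d[0]+c*d[1]).round(4),np.degrees(G[2]-F[2]).round(2))
print("edge",W(G,(-.031,0,.049)),"end",W(G,(0,-.1,.049)),"bottle",ray("top",214,151,.08))
for th in(.3,.35,.4,.45,.5):
    r,a=np.hypot(69,24),np.arctan2(24,69)+th-.01
    q=W(F,np.array((91-r*np.cos(a),0,56+r*np.sin(a)))/1e3); print(th,q.round(4),(proj("top",q)).round(1),((proj("scene",q)-[210,165])*4.2).round(0), ((proj("top",q)-[225,140])*4.4).round(0))
E
python3 m.py
```

```text
fix [ 5.5480e-01  5.0000e-04 -1.4838e+00] -85.02
[[-0.4, -0.4], [-0.1, -0.2], [-0.4, 0.1], [-0.1, -1.3], [0.6, 0.0], [-0.6, 0.2], [-0.4, -0.7], [0.2, 0.6], [-0.1, 0.3], [0.1, 0.5], [0.9, 0.2], [-0.2, 0.9], [-1.1, 0.2]]
frame [ 0.5417  0.0181 -1.5467] -88.62
[[-0.3, -0.4], [-0.2, -0.3], [0.0, 0.2], [0.1, -0.3], [-0.0, 0.3], [0.2, 0.3], [-0.0, 0.1], [-0.4, 0.4]]
frame in fixture -0.0187 -0.0115 -3.6
edge [0.54096606 0.04907832 0.049     ] end [0.44174248 0.01567651 0.049     ] bottle [0.64999405 0.09663951 0.08      ]
0.3 [ 0.5576 -0.0312  0.0987] [283.3 200.1] [321. 200.] [257. 264.]
0.35 [ 0.5578 -0.0334  0.1016] [284.6 199.7] [325. 198.] [262. 263.]
0.4 [ 0.558  -0.0357  0.1044] [286.  199.4] [329. 196.] [269. 261.]
0.45 [ 0.5582 -0.0382  0.1071] [287.5 199.1] [333. 195.] [275. 260.]
0.5 [ 0.5584 -0.0408  0.1096] [289.1 198.8] [338. 194.] [282. 259.]
```

Request:
servo_tool(
  motion=[
    [1,2,-4.8,0,-9],
    [1,4,-9.5,0,-18],
    [1,6,-14.3,0,-27],
    [1,8,-19,0,-36],
    [1,10,-24,0,-44],
    [1,12,-29,0,-52],
    [1,14,-34,0,-60],
    [1,16,-38,0,-70],
    [1,21,-40,0,-70],
    [1,26,-42,0,-70],
    [1,31,-43.5,0,-70],
    [1,36,-45,0,-70],
    [1,39.6,-45.2,0,-70],
    [1,39.6,-45.2,0,-70],
    [1,39.6,-45.2,-6,-70],
    [1,39.6,-45.2,-10,-70],
    [1,39.6,-45.2,-10,-70],
    [1,39.6,-45.2,-10,-70],
  ],
)

```text
time_s: 2.35
ee_pos: [0.5384, 0.0794, 0.3066]
eef_rot: [3.139, 0.0, 1.658]
force: [0.4, 0.4, 0.2]
grip_width: 0.0004
grip_force: 0.0
```

Request:
servo_tool(
  motion=[
    [1,0,0,-3,0],
    [1,0,0,-6,0],
    [1,0,0,-7,0],
    [1,0,0,-7,0],
    [1,0,0,-7,0],
  ],
)

```text
time_s: 2.98
ee_pos: [0.5387, 0.0793, 0.2362]
eef_rot: [3.139, -0.0, 1.658]
force: [0.4, -1.1, -0.5]
grip_width: 0.0006
grip_force: 0.0
```

Run:
```python
from h import *
snap("c","scene",(190,120,370,310),3.1); snap("c2","top",(190,130,390,280),3.0)
a=cv2.imread("pics/c.png");b=cv2.imread("pics/c2.png")
```

```text
(no output)
```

View pics/c.png

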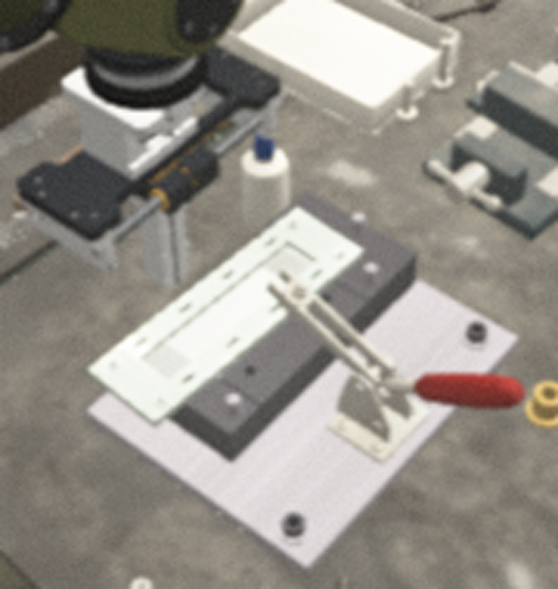

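The picture shows the closed fingertips at (170,270), left of the middle of the edge and clear of the bottle at (265,165). I'll start the push along fixture +x.

Request:
servo_tool(
  motion=[
    [1,0.06,-0.7,0,0],
    [1,0.12,-1.4,0,0],
    [1,0.15,-1.7,0,0],
    [1,0.17,-1.9,0,0],
    [1,0.18,-2.1,0,0],
    [1,0.2,-2.3,0,0],
    [1,0.22,-2.5,0,0],
    [1,0.23,-2.7,0,0],
    [1,0.25,-2.9,0,0],
    [1,0.27,-3.1,0,0],
    [1,0.29,-3.3,0,0],
    [1,0.3,-3.5,0,0],
    [1,0.3,-3.5,0,0],
  ],
)

```text
time_s: 4.7
ee_pos: [0.5414, 0.0441, 0.2346]
eef_rot: [-3.142, 0.0, 1.658]
force: [0.4, 0.2, -0.4]
grip_width: 0.0002
grip_force: 0.0
```

Request:
servo_tool(
  motion=[
    [1,0.01,-0.1,0,0],
    [1,0.02,-0.2,0,0],
    [1,0.03,-0.3,0,0],
    [1,0.03,-0.3,0,0],
  ],
)

```text
time_s: 5.2
ee_pos: [0.5417, 0.0412, 0.2346]
eef_rot: [-3.142, -0.0, 1.658]
force: [1.1, 0.2, -0.3]
grip_width: 0.0002
grip_force: 0.1
```

Request:
servo_tool(
  motion=[
    [1,0.01,-0.05,0,0],
    [1,0.01,-0.1,0,0],
    [1,0.01,-0.15,0,0],
    [1,0.01,-0.15,0,0],
  ],
)

```text
time_s: 5.7
ee_pos: [0.5417, 0.0406, 0.2346]
eef_rot: [3.142, -0.002, 1.658]
force: [-0.2, 10.6, 0.1]
grip_width: 0.0003
grip_force: 5.2
```

Request:
servo_tool(
  motion=[
    [1,0,-0.04,0,0],
    [1,0,-0.08,0,0],
    [1,0,-0.08,0,0],
  ],
)

```text
time_s: 6.08
ee_pos: [0.5417, 0.0402, 0.2347]
eef_rot: [3.141, -0.003, 1.658]
force: [-0.5, 15.8, 0.4]
grip_width: 0.0
grip_force: 7.9
```

Run:
```python
from h import *
snap("d","top",(225,140,335,275),4.4)
```

```text
(no output)
```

View pics/d.png

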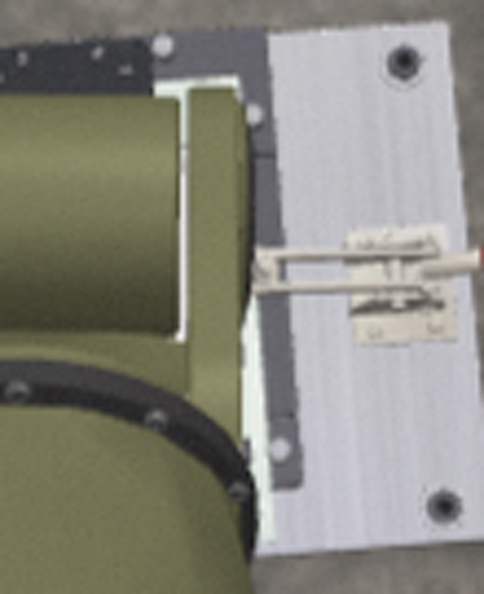

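Both pins are against the edge: the force rises against a hard stop. I'll retract, lift and go beyond the near end.

Request:
servo_tool(
  motion=[
    [1,-0.1,1.2,0,0],
    [1,-0.2,2.5,0,0],
    [1,-0.2,2.5,2,0],
    [1,-0.2,2.5,5,0],
    [1,-4,1,5,0],
    [1,-8,-2,5,0],
    [1,-12.6,-5.2,5,0],
    [1,-12.6,-5.2,5,0],
    [1,-12.6,-5.2,5,0],
  ],
)

```text
time_s: 7.25
ee_pos: [0.4162, -0.0128, 0.2851]
eef_rot: [3.14, 0.0, 1.658]
force: [0.9, 0.1, 0.1]
grip_width: 0.0006
grip_force: 0.0
```

Run:
```python
from h import *
snap("e","top",(225,140,335,275),4.4);snap("e2","scene",(210,165,370,305),4.2)
a=cv2.imread("pics/e.png");b=cv2.imread("pics/e2.png")
h=np.zeros((600,800,3),np.uint8);a=cv2.resize(a,None,fx=.75,fy=.75);b=cv2.resize(b,(431,377));h[:a.shape[0],:a.shape[1]]=a;h[:377,365:796]=b;cv2.imwrite("pics/e3.png",h)
```

```text
(no output)
```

View pics/e3.png

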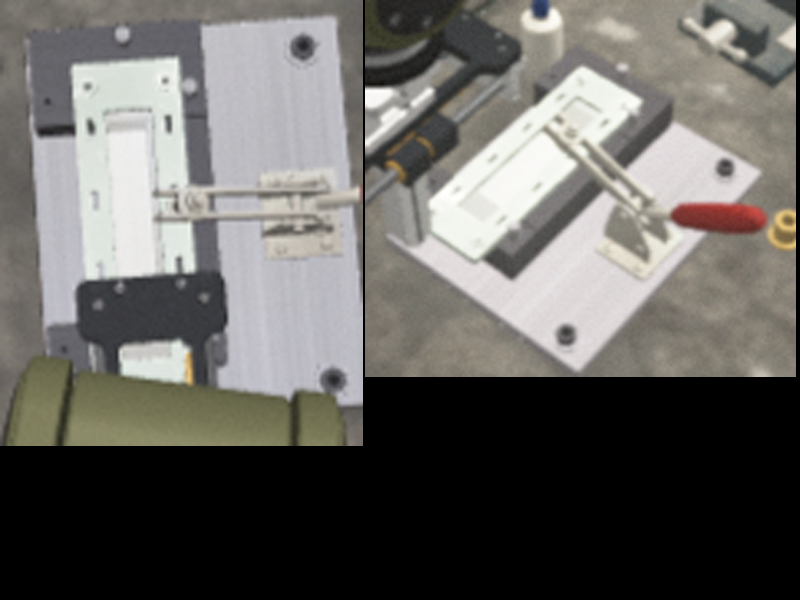

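The right edge lies along the pins, and there is still a gap to the end pin at (122,36). I'll descend beyond the near end and push along +y.

Request:
servo_tool(
  motion=[
    [1,0,0,-2.5,0],
    [1,0,0,-5,0],
    [1,0,0,-5,0],
    [1,0.6,0.05,-5,0],
    [1,0.9,0.08,-5,0],
    [1,1.1,0.1,-5,0],
    [1,1.3,0.11,-5,0],
    [1,1.5,0.13,-5,0],
    [1,1.7,0.15,-5,0],
    [1,1.9,0.16,-5,0],
    [1,2.1,0.18,-5,0],
    [1,2.2,0.19,-5,0],
    [1,2.2,0.19,-5,0],
  ],
)

```text
time_s: 8.98
ee_pos: [0.4378, -0.0112, 0.2346]
eef_rot: [3.142, -0.0, 1.658]
force: [0.1, 0.5, -0.1]
grip_width: 0.0006
grip_force: 0.0
```

Request:
servo_tool(
  motion=[
    [1,0.05,0.0,0,0],
    [1,0.1,0.01,0,0],
    [1,0.15,0.01,0,0],
    [1,0.2,0.02,0,0],
    [1,0.2,0.02,0,0],
  ],
)

```text
time_s: 9.6
ee_pos: [0.4398, -0.0109, 0.2347]
eef_rot: [3.141, 0.0, 1.658]
force: [0.2, -0.4, -0.1]
grip_width: 0.0006
grip_force: 0.0
```

Request:
servo_tool(
  motion=[
    [1,0.05,0.0,0,0],
    [1,0.1,0.01,0,0],
    [1,0.15,0.01,0,0],
    [1,0.2,0.02,0,0],
    [1,0.2,0.02,0,0],
  ],
)

```text
time_s: 10.22
ee_pos: [0.4418, -0.0108, 0.2347]
eef_rot: [3.141, 0.0, 1.658]
force: [-0.8, -0.5, 0.1]
grip_width: 0.0004
grip_force: 0.1
```

Request:
servo_tool(
  motion=[
    [1,0.05,0.0,0,0],
    [1,0.1,0.01,0,0],
    [1,0.1,0.01,0,0],
  ],
)

```text
time_s: 10.6
ee_pos: [0.4428, -0.0106, 0.2347]
eef_rot: [3.141, 0.0, 1.658]
force: [0.8, 0.1, 0.4]
grip_width: 0.0006
grip_force: 0.1
```

Request:
servo_tool(
  motion=[
    [1,0.05,0.0,0,0],
    [1,0.1,0.01,0,0],
    [1,0.1,0.01,0,0],
  ],
)

```text
time_s: 10.98
ee_pos: [0.4438, -0.0105, 0.2346]
eef_rot: [3.142, 0.0, 1.658]
force: [-0.2, -0.6, -0.4]
grip_width: 0.0003
grip_force: 0.3
```

Request:
servo_tool(
  motion=[
    [1,0.05,0.0,0,0],
    [1,0.1,0.01,0,0],
    [1,0.1,0.01,0,0],
  ],
)

```text
time_s: 11.35
ee_pos: [0.4444, -0.0105, 0.2346]
eef_rot: [-3.14, -0.0, 1.658]
force: [-7.6, -0.6, 7.7]
grip_width: 0.0004
grip_force: 4.1
```

Contact force has risen against a stop. I'll back off and check.

Request:
servo_tool(
  motion=[
    [1,-1,-0.09,0,0],
    [1,-2.5,-0.2,0,0],
    [1,-2.5,-0.2,3,0],
    [1,-4,-0.2,8,0],
    [1,-8,0,10,0],
    [1,-8,0,10,0],
  ],
)

```text
time_s: 12.1
ee_pos: [0.3632, -0.0103, 0.336]
eef_rot: [3.138, 0.001, 1.658]
force: [-0.4, 0.1, -0.4]
grip_width: 0.0004
grip_force: 0.0
```

Run:
```python
from h import *
snap("f","top",(225,140,335,275),4.4);snap("f2","scene",(210,165,370,305),4.2)
a=cv2.imread("pics/f.png");b=cv2.imread("pics/f2.png")
h=np.zeros((600,800,3),np.uint8);a=cv2.resize(a,None,fx=.75,fy=.75);b=cv2.resize(b,(431,377));h[:a.shape[0],:a.shape[1]]=a;h[:377,365:796]=b;cv2.imwrite("pics/f3.png",h)
```

```text
(no output)
```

View pics/f3.png

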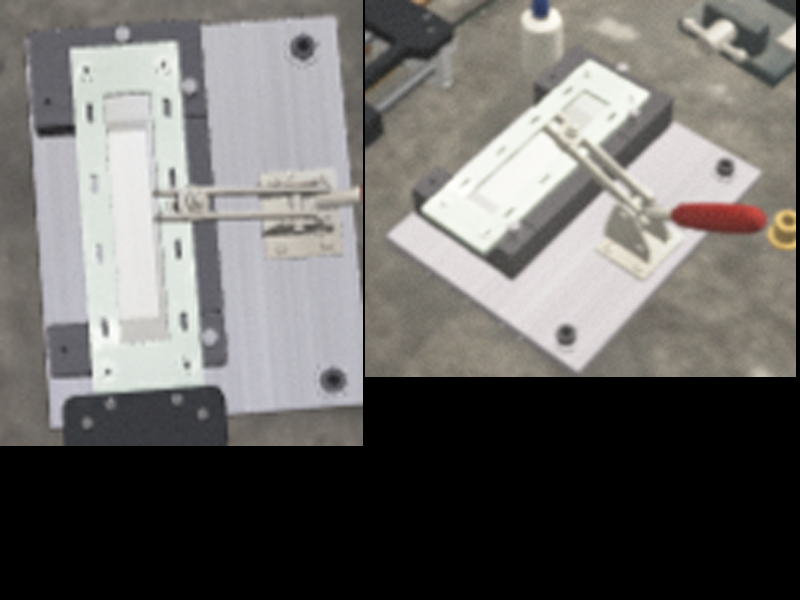

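The frame is home, with the far end at the end pin (122,36) and the right edge at both back pins. Now a closer look at the screw.

```bash
cat > n.py <<'E'
from fit import *
F=np.load("pose.npz")["F"]
h=np.zeros((400,800,3),np.uint8)
for i,(n,c,x,y) in enumerate((("f","top",265,185),("f2","scene",265,190))):
    im=cv2.imread(f"pics/{n}_full.png"); im=cv2.resize(im[y:y+40,x:x+40],(400,400),interpolation=cv2.INTER_CUBIC); h[:,400*i:400*i+400]=im
    for q in((-31,100),(31,100),(31,-100),(-31,-100)):
        print(c,"home corner",((proj(c,W(F,np.array((*q,52.7))/1e3))-[[225,140],[210,165]][i])*[3.3,2.69][i]+[[0,0],[365,0]][i]).round(0))
    for th in(.25,.3,.35,.4):
        r,a=np.hypot(69,24),np.arctan2(24,69)+th-.01
        print(c,th,((proj(c,W(F,np.array((91-r*np.cos(a),0,56+r*np.sin(a)))/1e3))-[x,y]+.5)*10+[400*i,0]).round(0))
cv2.imwrite("pics/g.png",h)
E
python3 n.py
```

```text
top home corner [67. 47.]
top home corner [175.  39.]
top home corner [202. 386.]
top home corner [ 92. 395.]
top 0.25 [176. 159.]
top 0.3 [188. 156.]
top 0.35 [201. 152.]
top 0.4 [215. 149.]
scene home corner [588.  59.]
scene home corner [649.  93.]
scene home corner [482. 251.]
scene home corner [420. 208.]
scene 0.25 [612. 236.]
scene 0.3 [620. 231.]
scene 0.35 [629. 226.]
scene 0.4 [638. 222.]
```

View pics/g.png

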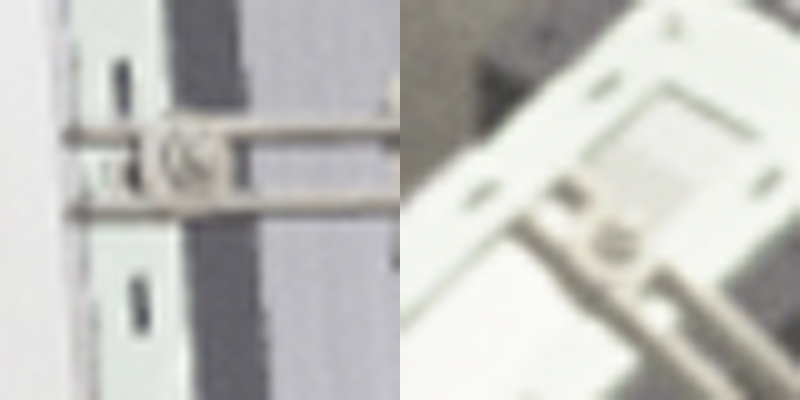

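Home corners match to within a pixel. The screw top is at about (182,160) and (612,240) in the crop, which gives a lever angle of about 0.29 and a world position of (0.5565, -0.030, 0.098). I'll go above it and then descend.

Request:
servo_tool(
  motion=[
    [1,5,-0.5,0,0],
    [1,10,-1,0,0],
    [1,15,-1.5,0,0],
    [1,19.3,-2.0,0,0],
    [1,19.3,-2.0,0,0],
    [1,19.3,-2.0,-2,0],
    [1,19.3,-2.0,-3,0],
    [1,19.3,-2.0,-3.3,0],
    [1,19.3,-2.0,-3.3,0],
  ],
)

```text
time_s: 13.32
ee_pos: [0.5577, -0.0304, 0.3019]
eef_rot: [3.141, 0.0, 1.658]
force: [-0.6, -0.5, -0.3]
grip_width: 0.0008
grip_force: 0.0
```

Request:
servo_tool(
  motion=[
    [1,0,0,-0.2,0],
    [1,0,0,-0.4,0],
    [1,0,0,-0.6,0],
    [1,0,0,-0.6,0],
  ],
)

```text
time_s: 13.82
ee_pos: [0.5579, -0.0303, 0.2961]
eef_rot: [3.14, -0.0, 1.658]
force: [-0.1, 2.7, 3.4]
grip_width: 0.0003
grip_force: 1.8
```

Request:
servo_tool(
  motion=[
    [1,-0.01,0.12,-0.18,0],
    [1,-0.02,0.25,-0.36,0],
    [1,-0.03,0.36,-0.54,0],
    [1,-0.04,0.45,-0.72,0],
    [1,-0.05,0.54,-0.9,0],
    [1,-0.06,0.63,-1.08,0],
    [1,-0.06,0.7,-1.25,0],
    [1,-0.07,0.76,-1.4,0],
    [1,-0.07,0.76,-1.4,0],
  ],
)

```text
time_s: 14.95
ee_pos: [0.5569, -0.0229, 0.2814]
eef_rot: [-3.141, -0.0, 1.658]
force: [-0.2, 0.4, 1.4]
grip_width: 0.0006
grip_force: 0.0
```

Request:
servo_tool(
  motion=[
    [1,0,0.03,-0.08,0],
    [1,-0.01,0.06,-0.15,0],
    [1,-0.01,0.06,-0.15,0],
  ],
)

```text
time_s: 15.32
ee_pos: [0.5569, -0.0222, 0.28]
eef_rot: [-3.141, -0.0, 1.658]
force: [0.9, 0.8, 0.2]
grip_width: 0.0001
grip_force: 0.0
```

Request:
servo_tool(
  motion=[
    [1,0,0.02,-0.05,0],
    [1,0,0.04,-0.1,0],
    [1,0,0.04,-0.1,0],
  ],
)

```text
time_s: 15.7
ee_pos: [0.5569, -0.0219, 0.2794]
eef_rot: [-3.142, 0.0, 1.658]
force: [-3.3, -0.5, 5.1]
grip_width: 0.0006
grip_force: 2.4
```

Request:
servo_tool(
  motion=[
    [1,0,0.01,-0.05,0],
    [1,0,0.02,-0.1,0],
    [1,0,0.02,-0.1,0],
  ],
)

```text
time_s: 16.08
ee_pos: [0.5569, -0.0218, 0.2792]
eef_rot: [3.141, 0.001, 1.658]
force: [-6.2, -2.7, 14.2]
grip_width: 0.0007
grip_force: 6.8
```

Hard stop at the clamped height. I'll lift clear and verify.

Request:
servo_tool(
  motion=[
    [1,0,0,0.5,0],
    [1,0,0,2,0],
    [1,0,0,6,0],
    [1,-6,0,9,0],
    [1,-12,0,10,0],
    [1,-18,0,10,0],
    [1,-22,0,10,0],
    [1,-22,0,10,0],
  ],
)

```text
time_s: 17.08
ee_pos: [0.3353, -0.0215, 0.3792]
eef_rot: [3.139, 0.001, 1.658]
force: [0.2, -1.2, -0.1]
grip_width: 0.0007
grip_force: 0.0
```

Run:
```python
from h import *
snap("k","top",(225,140,335,275),4.4);snap("k2","scene",(210,165,370,305),4.2)
a=cv2.imread("pics/k.png");b=cv2.imread("pics/k2.png")
h=np.zeros((600,800,3),np.uint8);a=cv2.resize(a,None,fx=.75,fy=.75);b=cv2.resize(b,(431,377));h[:a.shape[0],:a.shape[1]]=a;h[:377,365:796]=b;cv2.imwrite("pics/k3.png",h)
```

```text
(no output)
```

View pics/k3.png

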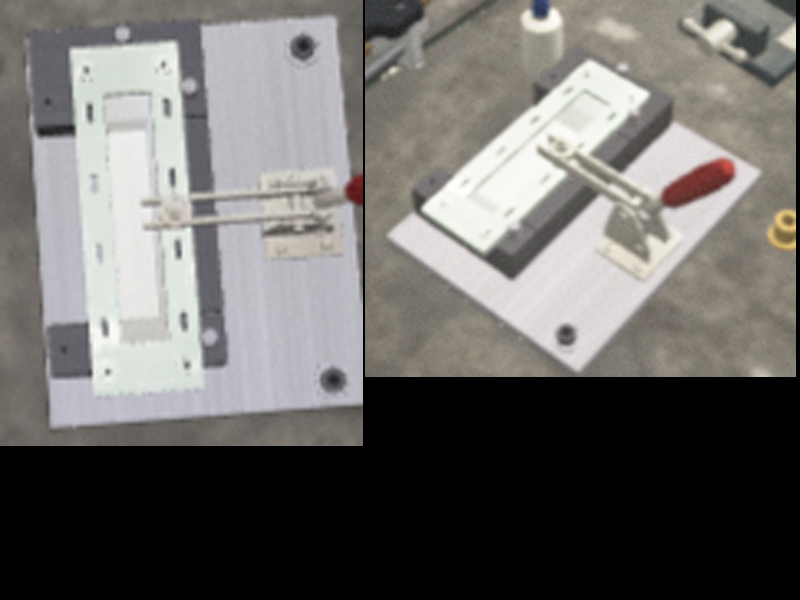

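The arm is level with its foot on the back rail at (172,213), and the frame corners at (92,395) and (203,388) match the home positions. Handing in.

```bash
python3 -c "
from station import ctrl
print(ctrl.hand_in())"
```

```text
the job is handed in; nothing more can be done
None
```

The frame is home against both back pins and the end pin, and the clamp is pressed down to its stop. All three pushes were made in the order asked, and the job was handed in at about 17 s.

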